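# Feed a sample tin through the spring gate of the moisture reader's infeed lane

## Task

Load the medium-size sample tin (the plain round one, 50 mm across and 40 mm tall) into the moisture reader's lane: stand it on the lane's open loading end, push it along the lane floor through the one-way spring gate and on against the reader's sprung nose, and hold it pressed on the nose for a second with a gentle push of about 8 N. Then let go so that the gate springs shut behind the standing tin. Do not ram the nose, do not force the gate or the lane, and leave the other two tins where they are.

Things in the scene. Friction and masses are not known exactly. Their poses are not given: they have to be found in the camera images.
- tin: The sample tin to load: closed plain aluminium cylinder 50 mm diameter, 40 mm tall, about 130 g (varies). Origin at the centre of its underside, z up. Starts standing on the bench in one of three places; flat_tin and tall_tin stand in the other two.
- lane: Straight open-topped infeed lane fixed to the bench, place and yaw vary. Origin at bench height on the centre line in the gate plane; x = feed direction, z up. Grey floor plate 5 mm thick, 92 mm wide, x -170 to +175 mm. Past the gate, walls 30 mm high above the floor: right inner face y=-30, left y=+35 mm. Nothing covers it: closed fingers can go down into it and along it from above.
- load (a point): Middle of the lane's open, wall-less loading end, on top of the floor plate (5 mm above the bench), at lane x=-100, y=0 mm. From lane x=-50 to -15 mm a flared mouth with 30 mm high walls narrows from 80 to 58 mm.
- gate (a joint): One-way gate, angle in rad: 0 = shut, straight across the lane (hard stop, cannot swing towards the loading end); 1.57 = open, along the left wall in feed direction. A spring shuts it (0.08 N m shut, 0.27 N m open): a tin pushed through meets up to about 12 N, less once it is past. It can fall shut only when the tin's centre is beyond about lane x=+72 mm.
- gate_tip (a point): Upper free corner of the gate flap: upright polished steel plate 3 mm thick, 51 mm long, 8 to 44 mm above the bench, hinged on a 7 mm post (52 mm high) at lane x=0, y=+33 mm; shut, its tip is at y=-18. It leans on fingers standing behind the tin. Back fingers a few mm off the tin, then lift them straight up: pulling them back out through the gate jams it.
- reader: Moisture reader at the lane's far end: white housing 75 x 96 x 62 mm (x, y, z), fixed to the lane, same axes. Origin at bench height under the middle of its front face, at lane x=+178, y=+2 mm.
- nose_axis (a point): Point on the reader's front face, 26 mm above the bench, on the axis of its sprung nose: a black rubber pad, 26 mm diameter. The pad's face stands 30 to 65 mm out from here towards the gate (lane x +113 to +148), set anew each time and not reported: find it by feel. It yields 1.1 mm per N for 20 mm, then is solid. Over 4 N for 0.5 s is pressed; over 15 N is ramming.
- flat_tin: Bystander: wide flat aluminium tin, 72 mm diameter, 22 mm tall. Origin at the centre of its underside.
- tall_tin: Bystander: slim tall aluminium tin, 44 mm diameter, 75 mm tall. Origin at the centre of its underside.

How it is judged:
By the outcome, as a careful person would: the job done as asked, in the order asked, and still so for the second after the job is handed in, with the robot touching nothing.
It also fails if it takes over 70 s, if anything falls off the work surface, if the arm or the gripper's body presses on something with over 40 N, if the wrist force passes 120 N, or if a joint passes its speed limit or range.

## Robot

A 6-joint arm with a two-finger parallel gripper is mounted at the origin on the work surface. World frame = base frame: x ahead of the robot, y to its left, z up, the work surface at z = 0. Lengths are in m, angles in rad, forces in N, time in s.
With the tool pointing down it reaches from about 0.35 to 0.85 m from the base axis. Payload 8.1 kg.
Tool frame: the origin (TCP) lies midway between the tips of the shut fingers; the grasp point (between the pads) lies robot.grip_point_offset behind it (robot.grip_point_offset is the distance from the TCP to the grasp point, in m); z points along the fingers, y is the line along which they close (so a half turn about z gives the same grasp; the last joint's range is limited). The gripper opens to 85 mm and grips with 20 to 120 N. Pads are 22 mm wide; open, the fingers measure 114 mm over their backs; the gripper's body (76 mm by 85 mm) begins 54 mm behind the grasp point. The pads swing forward as they close: fully open they stand 13 mm farther back than shut.
Start: joints at [-1.253, 0.13, 1.488, -0, 1.523, -0.085], TCP at [0.235, -0.552, 0.231] pointing down, gripper open.
Joint ranges: [-2.96, 2.96], [-0.89, 2.26], [0.02, 2.5], [-1.34, 4.48], [0, 2.73], [-2.66, 2.66]. Speed limits (rad/s): [2.39, 2.39, 2.79, 3.14, 3.14, 3.14].

## Interface

Orientations are given as a rotation vector (axis times angle).
In Python, from plant import robot gives the robot as it stands. The module is installed in compiled form; this text tells all that it offers.
- The arm moves only by the tool move_arm, never from a script. Its argument "rows" is a list of rows, each a list of 7 numbers: the finger opening in m, from 0 to 0.0854, then the shift along the tool's x, y, z in fractions of the full range, 1 being 25 cm, then the turn, a rotation vector about the tool's x, y, z in shares of 4 rad (1.0 is 4 rad). In form: [[jaw, x, y, z, rx, ry, rz], ...]. A call has 1 to 5 rows; each row is the pose to reach, as a shift and turn from the pose commanded when the call began, along the tool's axes at that moment; what a row does not reach only later rows make up. A row lasts 1/10 s, in which the tool goes at most 50 mm and 8.59 degrees, less where a joint would pass 70% of its speed; a pose out of reach is approached as far as the arm can. No shift or turn number may pass 1 either way. A call with a gripper value outside its range is refused whole. The fingers move at their own pace and stop on an object; the grip force is fixed at half the most. Time passes only in rows, so rows that repeat a pose let the fingers close. It gives the time, the measured TCP pose, the force, the opening and the grip force at its end, in the units of the state.
- robot.read_state(): the state, without advancing time (a new reading comes with each control period).
- robot.read_camera(name): name is "side" or "top"; returns the picture (384x512x3 uint8, blue, green, red); there is no depth.
- robot.get_calibration(name): a dict with "camera_matrix" (3x3 intrinsics, pixels), "k1" (the pictures are not rectified: a ray, as slopes to the right and down, at radius r is drawn at 1 + k1 r^2 times it, then the intrinsics apply), "rvec" (rotation vector, rad) and "tvec" (3), from world to camera coordinates, as OpenCV has them. Camera axes: x right, y down, z forward; pixel columns grow to the right and rows downward; lengths in m; the calibration is good to about 2 mm. A picture is of the moment at which its call begins. get_calibration takes no time and is no camera call.
- robot.finish_job(): hands the job in; it is judged then, once.
The state is a dict: "clock": time; "joints": joint angles; "qvel": joint speeds; "tau": joint torques, N m; "ee_pos": TCP position; "eef_rot": TCP orientation; "force": force on the tool from outside, world axes, zero at the start; "ft_torque": the same for the moment, N m; "grip_width": opening from 0.0 (shut) to 1.0 (fully open); "gripper_force": force on a finger pad.
Only numpy, scipy, OpenCV 4.12 (cv2) and the standard library are available. Lean on these libraries where they do the work, as an engineer would, in place of code of your own. Each camera call takes 0.05 s, during which the arm holds its last target. There are 200 camera calls.

## Working session

There is one attempt and no reset: what is moved stays moved. The work goes in short steps, Python scripts to look and compute and a tool call to move; the robot and the scene stay as the last step left them, time stands still between calls to the robot, and variables do not carry over. Pictures are saved under pics/ and viewed, at most 10 in all, crops included, and the job is handed in when it is done.

Besides the shell and the picture viewer there is one more tool, called after "Emit:" in YAML: its name, and indented under it one key for each argument. move_arm: Moves the arm, as the interface text tells. Its arguments: {"type":"object","properties":{"rows":{"type":"array","items":{"type":"array","items":{"type":"number"}}}},"required":["rows"]}

```bash
mkdir -p pics; cat > h.py <<'E'
import numpy as np, cv2
from plant import robot
def cal(n):
    c=robot.get_calibration(n); R=cv2.Rodrigues(np.array(c["rvec"],float))[0]
    return np.array(c["camera_matrix"]),c["k1"],R,np.array(c["tvec"],float).ravel()
def px2w(n,u,v,z):
    K,k,R,t=cal(n); p=cv2.undistortPointsIter(np.array([[[u,v]]],float),K,np.array([k,0,0,0.]),None,None,(3,50,1e-10))[0,0]
    d=R.T@np.array([p[0],p[1],1]); o=-R.T@t
    return o+d*(z-o[2])/d[2]
def w2px(n,P):
    K,k,R,t=cal(n); return cv2.projectPoints(np.array(P,float).reshape(-1,1,3),cv2.Rodrigues(R)[0],t,K,np.array([k,0,0,0.]))[0][:,0]
E
python3 - <<'E'
from h import *
for n in("top","side"):
    cv2.imwrite(f"pics/{n}0.png",cv2.resize(robot.read_camera(n),(800,600),interpolation=cv2.INTER_CUBIC))
    K,k,R,t=cal(n);print(n,K.tolist(),k,(-R.T@t).round(3))
s=robot.read_state();print(s,robot.grip_point_offset)
E
```

```text
top [[363.313645765557, 0.0, 253.4902392050794], [0.0, 363.313645765557, 191.1589820792118], [0.0, 0.0, 1.0]] -0.09006555651620136 [ 0.446 -0.016  0.956]
side [[381.29916454042217, 0.0, 256.01621802362223], [0.0, 381.29916454042217, 195.61705330596692], [0.0, 0.0, 1.0]] -0.11623306674999093 [ 0.397 -0.627  0.531]
{'clock': 0.1, 'joints': array([-1.25341689e+00,  1.31110901e-01,  1.48914527e+00,  1.17555946e-05,
        1.52298055e+00, -8.53856141e-02]), 'qvel': array([ 0.00040893, -0.00207003, -0.0023104 , -0.00067346,  0.00017848,
       -0.00098959]), 'tau': array([ 2.05610922e-03, -5.70951605e+01, -5.01940906e+01, -7.81453400e-05,
        8.20917747e-03, -8.99954466e-05]), 'ee_pos': array([ 0.23506127, -0.55151992,  0.23034802]), 'eef_rot': array([-3.07650295e+00, -6.28066467e-01,  2.80423860e-04]), 'force': array([-0.05866238,  0.19448459,  0.13773748]), 'ft_torque': array([-0.03513343,  0.03933865,  0.01464397]), 'gripper_force': 0.0, 'grip_width': 0.9987350519783024} 0.0187
```

View pics/top0.png

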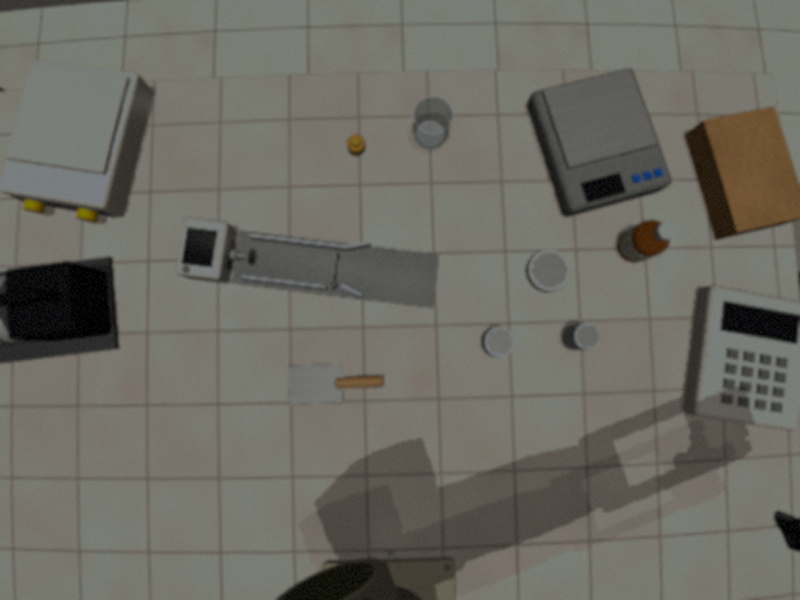

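View pics/side0.png

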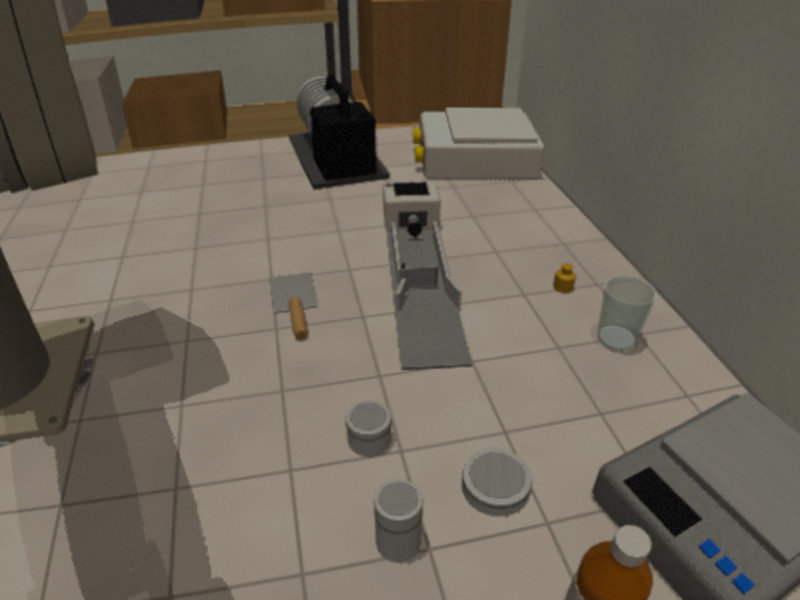

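The top view shows the medium tin at about (498,342), the tall tin at (585,336), the flat tin at (547,270). The lane runs from its loading end at (437,280) to the reader at (208,250). I'll enlarge both areas.

```bash
python3 - <<'E'
from h import *
im=robot.read_camera("top"); cv2.imwrite("top.npy.png",im)
c=im[130:240,110:290]; cv2.imwrite("pics/lane.png",cv2.convertScaleAbs(cv2.resize(c,None,fx=4.4,fy=4.4,interpolation=cv2.INTER_CUBIC),alpha=1.7))
c=im[150:240,290:400]; cv2.imwrite("pics/tins.png",cv2.convertScaleAbs(cv2.resize(c,None,fx=6,fy=6,interpolation=cv2.INTER_CUBIC),alpha=1.7))
E
```

```text
(no output)
```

View pics/lane.png

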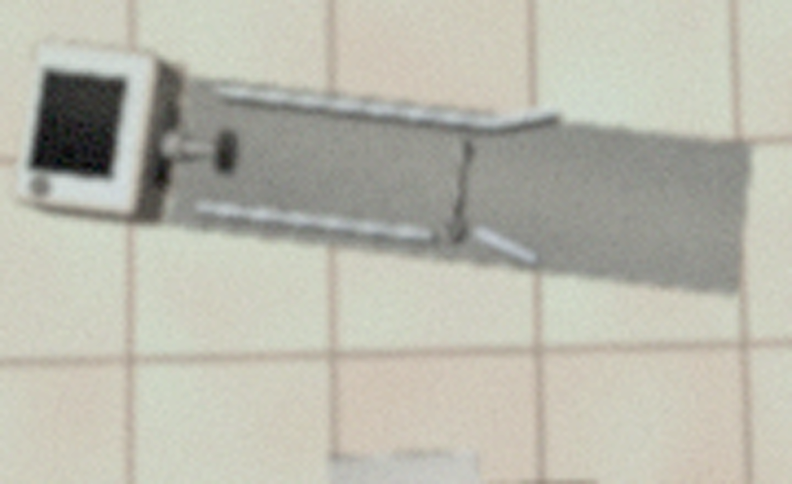

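View pics/tins.png

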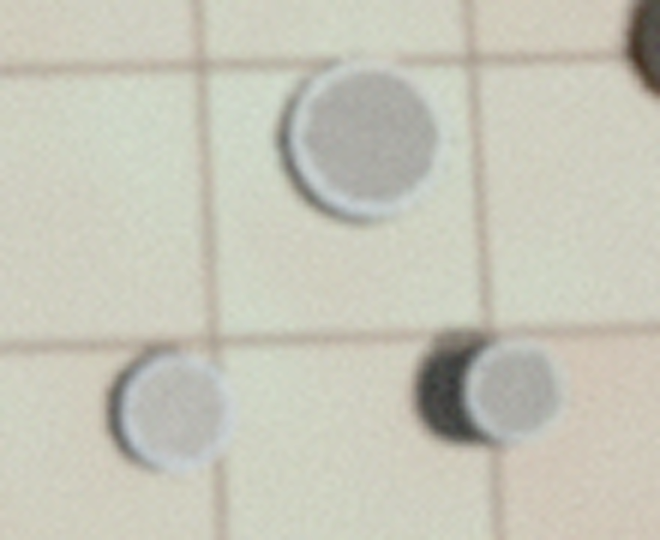

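The lane crop shows the floor corners at (750,142), (738,293) and (165,222), the gate tip at (470,145), and the reader top corners at (157,52), (135,217), (40,38), (18,205). In the tin crop, the medium tin's top is centred at (178,411) with a radius of about 57.

```bash
python3 - <<'E'
from h import *
from scipy.optimize import least_squares
L=np.array([[-170,-46,5],[-170,46,5],[175,46,5],[0,-18,44],[178,-46,62],[178,50,62],[253,-46,62],[253,50,62]])/1e3
P=np.array([[750,142],[738,293],[165,222],[470,145],[157,52],[135,217],[40,38],[18,205]])
P=(P+.5)/4.4-.5+[110,130]
def W(p,L):
    c,s=np.cos(p[2]),np.sin(p[2]); return L@np.array([[c,s,0],[-s,c,0],[0,0,1]])+[p[0],p[1],0]
r=least_squares(lambda p:(w2px("top",W(p,L))-P).ravel(),[.5,.05,1.6],loss="soft_l1")
print("lane",r.x);print((w2px("top",W(r.x,L))-P).round(1).tolist())
print("load",W(r.x,np.array([[-.1,0,.005]])))
for u,v,z,n in((178,411,.04,'tin'),(365,138,.022,'flat'),(513,390,.075,'tall')):
    u=(u+.5)/6-.5+290;v=(v+.5)/6-.5+150
    w=px2w("top",u,v,z);print(n,w.round(4))
w=px2w("top",(178)/6+290,411/6+150,.04)
print("r",np.linalg.norm(px2w("top",235/6+290,411/6+150,.04)-w), "side pred of tin top x1.5625",w2px("side",w)*1.5625, w2px("side",W(r.x,L[:4]))*1.5625)
s=robot.read_state();R=cv2.Rodrigues(s["eef_rot"])[0];print(R.round(3))
# nose pad front in crop (237,150)
u,v=np.array([237.5,150.5])/4.4-.5+[110,130];q=px2w("top",u,v,.033)-[r.x[0],r.x[1],0];c,sn=np.cos(r.x[2]),np.sin(r.x[2]);print("nose lane",q[0]*c+q[1]*sn,-q[0]*sn+q[1]*c)
E
```

```text
lane [0.59200361 0.07355261 1.42248251]
[[1.4, 0.1], [0.2, 0.1], [1.1, 0.4], [-1.3, -0.5], [0.9, 0.2], [0.1, 0.1], [-1.2, 0.1], [-2.3, -0.7]]
load [[ 0.57722654 -0.02534955  0.005     ]]
tin [ 0.4606 -0.1889  0.04  ]
flat [ 0.5771 -0.2797  0.022 ]
tall [ 0.4644 -0.3208  0.075 ]
r 0.024209306359616007 side pred of tin top x1.5625 [[364.63610636 416.06977257]] [[470.31746197 364.26284521]
 [399.09334352 367.90484799]
 [384.27129673 230.55673552]
 [433.99763839 266.43006445]]
[[ 0.92   0.392 -0.   ]
 [ 0.392 -0.92   0.001]
 [ 0.    -0.001 -1.   ]]
nose lane 0.13352252966964037 0.0005217568914036505
```

```bash
cat > d.py <<'E'
# usage: d.py w x y z  |  d.py l lx ly z   -> shift in tool axes and rz to lane-across orientation
import sys; from h import *
P=[.5920,.0736,1.4225]
def go(m,x,y,z):
    s=robot.read_state();R=cv2.Rodrigues(s["eef_rot"])[0];p=s["ee_pos"]
    c,sn=np.cos(P[2]),np.sin(P[2])
    t=np.array([x,y,z]) if m=='w' else np.array([P[0]+c*x-sn*y,P[1]+sn*x+c*y,z])
    G=np.array([[c,sn,0],[sn,-c,0],[0,0,-1.]])  # tool x along feed, y across right
    q=p-[P[0],P[1],0]
    print("clk",round(s["clock"],2),"target",t.round(4),"shift",(R.T@(t-p)).round(4),"rot",cv2.Rodrigues(R.T@G)[0].ravel().round(3),"lane",(q[0]*c+q[1]*sn).round(4),(-q[0]*sn+q[1]*c).round(4),p[2].round(4),"F lane",(s["force"][0]*c+s["force"][1]*sn).round(2),(-s["force"][0]*sn+s["force"][1]*c).round(2),s["force"][2].round(2))
if __name__=="__main__": go(sys.argv[1],*map(float,sys.argv[2:5]))
E
python3 d.py w .4606 -.1889 .13
```

```text
clk 0.15 target [ 0.4606 -0.1889  0.13  ] shift [ 0.3496 -0.2451  0.1009] rot [-1.00e-03 -1.00e-03 -1.02e+00] lane -0.6711 0.2606 0.2305 F lane 0.94 -0.15 0.42
```

Units first: shifts go in shares of 25 cm and turns go in shares of 4 rad. So 0.175 m / 0.25 = 0.7, 0.14 m / 0.25 = 0.56, -0.51 rad / 4 = -0.1275.

Emit:
move_arm:
  rows:
    - [0.0854,0.14,-0.1,0,0,0,-0.025]
    - [0.0854,0.28,-0.196,0,0,0,-0.05]
    - [0.0854,0.42,-0.296,0,0,0,-0.075]
    - [0.0854,0.56,-0.392,0,0,0,-0.1]
    - [0.0854,0.7,-0.492,0,0,0,-0.1275]

```text
clock: 0.65
ee_pos: [0.3485, -0.3686, 0.231]
eef_rot: [-2.817, -1.39, -0.0]
force: [1.0, 0.8, -0.3]
grip_width: 0.998
gripper_force: 0.0
```

```bash
python3 d.py w .4606 -.1889 .13
```

```text
clk 0.65 target [ 0.4606 -0.1889  0.13  ] shift [ 0.2108 -0.0204  0.1011] rot [-0.    -0.    -0.506] lane -0.4734 0.1755 0.231 F lane 0.93 -0.82 -0.28
```

Converted, 0.211 m / 0.25 = 0.844, 0.168 m / 0.25 = 0.672, -0.506 rad / 4 = -0.1265.

Emit:
move_arm:
  rows:
    - [0.0854,0.168,-0.016,0.04,0,0,-0.025]
    - [0.0854,0.336,-0.032,0.08,0,0,-0.05]
    - [0.0854,0.504,-0.048,0.16,0,0,-0.075]
    - [0.0854,0.672,-0.064,0.24,0,0,-0.1]
    - [0.0854,0.844,-0.08,0.32,0,0,-0.1265]

```text
clock: 1.15
ee_pos: [0.4618, -0.1895, 0.1506]
eef_rot: [2.379, 2.051, 0.0]
force: [1.4, 0.2, -0.1]
grip_width: 1.001
gripper_force: 0.0
```

Converted, 0.02 m / 0.25 = 0.08, 0.01 m / 0.25 = 0.04.

Emit:
move_arm:
  rows:
    - [0.0854,0,0,0.04,0,0,0]
    - [0.0854,0,0,0.08,0,0,0]

```text
clock: 1.35
ee_pos: [0.4612, -0.19, 0.1303]
eef_rot: [-2.381, -2.048, 0.001]
force: [0.0, -0.6, -0.0]
grip_width: 1.006
gripper_force: 0.0
```

```bash
python3 d.py w .4606 -.1889 .006
```

```text
clk 1.35 target [ 0.4606 -0.1889  0.006 ] shift [ 0.001  -0.0006  0.1243] rot [-0.001 -0.    -0.002] lane -0.28 0.0904 0.1303 F lane -0.54 -0.11 -0.02
```

Converted, 0.124 m / 0.25 = 0.496, -0.001 m / 0.25 = -0.004.

Emit:
move_arm:
  rows:
    - [0.0854,0.004,-0.004,0.14,0,0,0]
    - [0.0854,0.004,-0.004,0.28,0,0,0]
    - [0.0854,0.004,-0.004,0.38,0,0,0]
    - [0.0854,0.004,-0.004,0.46,0,0,0]
    - [0.0854,0.004,-0.004,0.496,0,0,0]

```text
clock: 1.85
ee_pos: [0.4585, -0.1905, 0.0052]
eef_rot: [-2.384, -2.042, 0.002]
force: [-0.8, 0.4, 0.4]
grip_width: 0.998
gripper_force: 0.0
```

Emit:
move_arm:
  rows:
    - [0.045,0,0,0,0,0,0]
    - [0.045,0,0,0,0,0,0]
    - [0.045,0,0,0,0,0,0]
    - [0.045,0,0,0,0,0,0]
    - [0.045,0,0,0,0,0,0]

```text
clock: 2.35
ee_pos: [0.4617, -0.1909, 0.0091]
eef_rot: [2.381, 2.044, 0.001]
force: [-1.3, -0.2, 6.5]
grip_width: 0.571
gripper_force: 62.2
```

```bash
python3 d.py l -.1 0 .06; python3 -c "
from h import *
cv2.imwrite('pics/grasp.png',cv2.resize(robot.read_camera('side')[200:384,150:384],None,fx=3,fy=3))"
```

```text
clk 2.35 target [ 0.5772 -0.0253  0.06  ] shift [ 0.1811  0.0892 -0.0509] rot [ 0.003  0.001 -0.004] lane -0.2808 0.0898 0.0091 F lane -0.36 1.28 6.54
```

View pics/grasp.png

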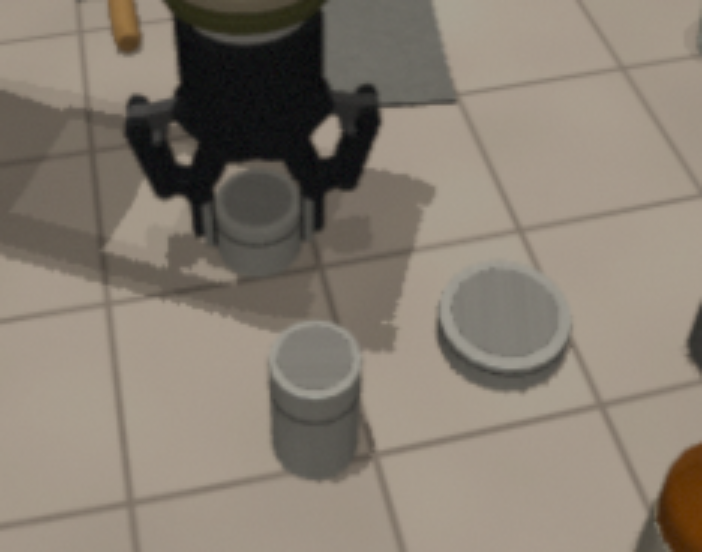

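The tin is gripped squarely between the pads and the other tins are untouched. Next I lift it and carry it to the load point.

Converted, -0.06 m / 0.25 = -0.24, 0.05 m / 0.25 = 0.2.

Emit:
move_arm:
  rows:
    - [0.045,0,0,-0.04,0,0,0]
    - [0.045,0,0,-0.1,0,0,0]
    - [0.045,0,0,-0.18,0,0,0]
    - [0.045,0.08,0.04,-0.24,0,0,0]
    - [0.045,0.2,0.1,-0.24,0,0,0]

```text
clock: 2.9
ee_pos: [0.4944, -0.1455, 0.0709]
eef_rot: [2.383, 2.041, 0.003]
force: [1.2, -0.0, -0.6]
grip_width: 0.569
gripper_force: 62.0
```

```bash
python3 d.py l -.1 0 .06
```

```text
clk 2.9 target [ 0.5772 -0.0253  0.06  ] shift [0.1315 0.0633 0.011 ] rot [ 0.005  0.002 -0.006] lane -0.2311 0.0641 0.0709 F lane 0.13 -1.16 -0.64
```

Converted, 0.13 m / 0.25 = 0.52, 0.063 m / 0.25 = 0.252, -0.006 rad / 4 = -0.0015.

Emit:
move_arm:
  rows:
    - [0.045,0.1,0.048,0,0,0,0]
    - [0.045,0.22,0.104,0,0,0,0]
    - [0.045,0.36,0.172,0,0,0,0]
    - [0.045,0.46,0.22,0,0,0,-0.0008]
    - [0.045,0.52,0.252,0,0,0,-0.0015]

```text
clock: 3.4
ee_pos: [0.5755, -0.0233, 0.068]
eef_rot: [2.376, 2.056, 0.001]
force: [-1.4, 0.3, -1.1]
grip_width: 0.569
gripper_force: 62.1
```

Converted, 0.035 m / 0.25 = 0.14, 0.03 m / 0.25 = 0.12.

Emit:
move_arm:
  rows:
    - [0.045,0,0,0.04,0,0,0]
    - [0.045,0,0,0.08,0,0,0]
    - [0.045,0,0,0.12,0,0,0]
    - [0.045,0,0,0.14,0,0,0]
    - [0.045,0,0,0.14,0,0,0]

```text
clock: 3.9
ee_pos: [0.573, -0.026, 0.0306]
eef_rot: [-2.377, -2.051, 0.003]
force: [0.0, 0.5, -1.7]
grip_width: 0.568
gripper_force: 62.1
```

```bash
python3 d.py l -.1 0 .0141
```

```text
clk 3.9 target [ 0.5772 -0.0253  0.0141] shift [0.0013 0.0041 0.0165] rot [-0.003  0.     0.001] lane -0.1013 0.0041 0.0306 F lane 0.54 0.07 -1.68
```

Converted, 0.013 m / 0.25 = 0.052, 0.003 m / 0.25 = 0.012.

Emit:
move_arm:
  rows:
    - [0.045,0.004,0.012,0.02,0,0,0]
    - [0.045,0.004,0.012,0.04,0,0,0]
    - [0.045,0.004,0.012,0.052,0,0,0]
    - [0.045,0.004,0.012,0.052,0,0,0]

```text
clock: 4.3
ee_pos: [0.5773, -0.0247, 0.0187]
eef_rot: [-2.377, -2.053, 0.001]
force: [0.6, 1.0, -0.7]
grip_width: 0.567
gripper_force: 62.1
```

Converted, 0.002 m / 0.25 = 0.008, 0.001 m / 0.25 = 0.004.

Emit:
move_arm:
  rows:
    - [0.045,0,0,0.004,0,0,0]
    - [0.045,0,0,0.008,0,0,0]
    - [0.045,0,0,0.008,0,0,0]

```text
clock: 4.6
ee_pos: [0.5778, -0.0247, 0.0173]
eef_rot: [2.377, 2.054, 0.0]
force: [-0.4, 0.4, -1.2]
grip_width: 0.568
gripper_force: 62.1
```

```bash
python3 d.py l -.1 0 .0141; python3 d.py l -.1 0 .0141; python3 -c "
from h import *
cv2.imwrite('pics/place.png',cv2.resize(robot.read_camera('side')[130:300,200:370],None,fx=3.5,fy=3.5))"
```

```text
clk 4.6 target [ 0.5772 -0.0253  0.0141] shift [-0.0007 -0.0005  0.0032] rot [ 0.    -0.     0.002] lane -0.0993 -0.0005 0.0173 F lane 0.38 0.49 -1.21
clk 4.6 target [ 0.5772 -0.0253  0.0141] shift [-0.0007 -0.0005  0.0032] rot [ 0.    -0.     0.002] lane -0.0993 -0.0005 0.0173 F lane 0.38 0.49 -1.21
```

View pics/place.png

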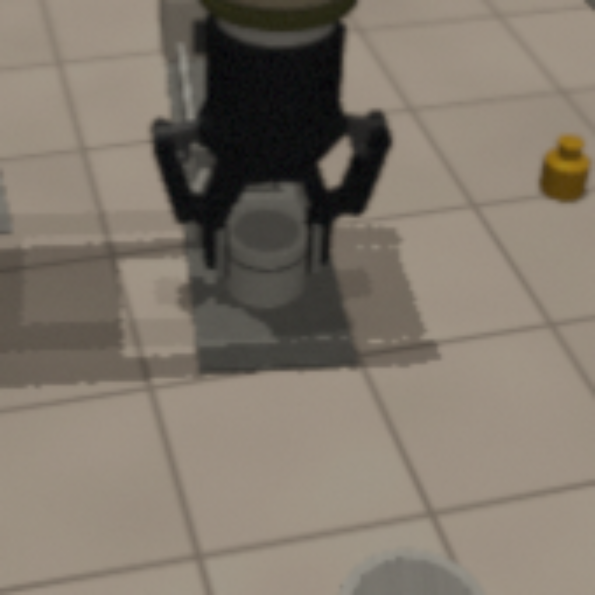

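The tin hangs upright just above the floor plate, centred across it. I lower it the last few millimetres by feel.

Converted, 0.003 m / 0.25 = 0.012, 0.002 m / 0.25 = 0.008.

Emit:
move_arm:
  rows:
    - [0.045,0,0,0.004,0,0,0]
    - [0.045,0,0,0.008,0,0,0]
    - [0.045,0,0,0.012,0,0,0]
    - [0.045,0,0,0.012,0,0,0]

```text
clock: 5.05
ee_pos: [0.5777, -0.0247, 0.0142]
eef_rot: [-2.378, -2.054, -0.0]
force: [-0.1, 1.1, -1.2]
grip_width: 0.569
gripper_force: 62.2
```

Converted, 0.001 m / 0.25 = 0.004.

Emit:
move_arm:
  rows:
    - [0.045,0,0,0.004,0,0,0]
    - [0.045,0,0,0.004,0,0,0]
    - [0.045,0,0,0.004,0,0,0]

```text
clock: 5.35
ee_pos: [0.5778, -0.0247, 0.0141]
eef_rot: [-2.377, -2.054, 0.0]
force: [-5.6, 0.8, 8.3]
grip_width: 0.568
gripper_force: 63.1
```

Converted, -0.04 m / 0.25 = -0.16, -0.015 m / 0.25 = -0.06.

Emit:
move_arm:
  rows:
    - [0.07,0,0,-0.002,0,0,0]
    - [0.07,0,0,-0.004,0,0,0]
    - [0.07,0,0,-0.004,0,0,0]
    - [0.07,0,0,-0.06,0,0,0]
    - [0.07,0,0,-0.16,0,0,0]

```text
clock: 5.85
ee_pos: [0.5758, -0.0246, 0.0522]
eef_rot: [-2.375, -2.051, 0.005]
force: [0.4, 0.4, -0.1]
grip_width: 0.823
gripper_force: 0.0
```

Emit:
move_arm:
  rows:
    - [0.07,0,0,-0.12,0,0,0]
    - [0.04,-0.08,0,-0.12,0,0,0]
    - [0,-0.18,0,-0.12,0,0,0]
    - [0,-0.208,0,-0.12,0,0,0]
    - [0,-0.208,0,-0.12,0,0,0]

```text
clock: 6.35
ee_pos: [0.5703, -0.0771, 0.0841]
eef_rot: [2.379, 2.051, 0.001]
force: [-0.3, 0.8, 0.5]
grip_width: 0.144
gripper_force: 0.0
```

```bash
python3 d.py l -.152 0 .012; python3 -c "
from h import *
cv2.imwrite('pics/placed.png',cv2.resize(robot.read_camera('side')[100:300,180:380],None,fx=3,fy=3))"
```

```text
clk 6.35 target [ 0.5695 -0.0767  0.012 ] shift [ 0.0002 -0.0008  0.0721] rot [0.001 0.    0.001] lane -0.1522 -0.0008 0.0841 F lane 0.74 0.45 0.46
```

View pics/placed.png

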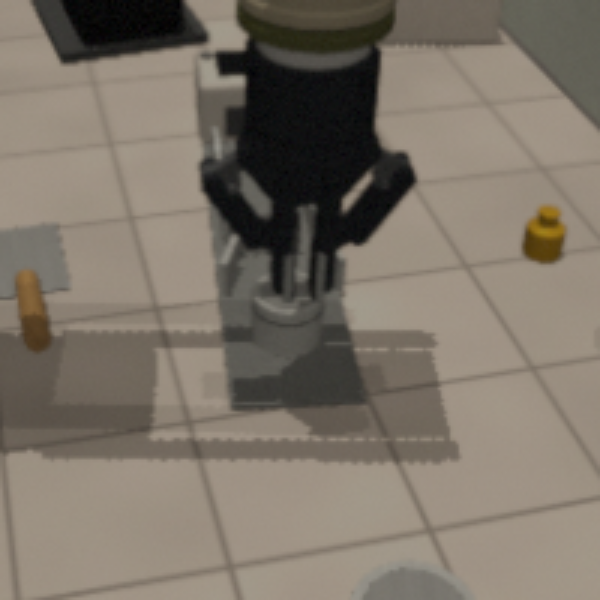

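The tin stands centred on the plate with the closing fingers behind it. I go down behind it with the fingers shut.

Converted, 0.068 m / 0.25 = 0.272, 0.02 m / 0.25 = 0.08.

Emit:
move_arm:
  rows:
    - [0,-0.004,0,0.08,0,0,0]
    - [0,-0.004,0,0.16,0,0,0]
    - [0,-0.004,0,0.24,0,0,0]
    - [0,-0.004,0,0.272,0,0,0]
    - [0,-0.004,0,0.272,0,0,0]

```text
clock: 6.9
ee_pos: [0.5687, -0.0761, 0.0138]
eef_rot: [-2.375, -2.052, 0.003]
force: [-0.3, 0.8, -1.2]
grip_width: -0.003
gripper_force: 0.0
```

```bash
python3 d.py l -.055 0 .016
```

```text
clk 6.9 target [0.5839 0.0192 0.016 ] shift [ 0.0965  0.0012 -0.0022] rot [-0.003 -0.     0.003] lane -0.1515 0.0009 0.0138 F lane 0.75 0.39 -1.21
```

Converted, 0.038 m / 0.25 = 0.152, 0.028 m / 0.25 = 0.112.

Emit:
move_arm:
  rows:
    - [0,0.024,0,0,0,0,0]
    - [0,0.048,0,0,0,0,0]
    - [0,0.076,0,0,0,0,0]
    - [0,0.112,0,0,0,0,0]
    - [0,0.152,0,0,0,0,0]

```text
clock: 7.4
ee_pos: [0.5761, -0.0389, 0.0159]
eef_rot: [2.377, 2.053, 0.001]
force: [-0.6, -0.1, 0.7]
grip_width: -0.003
gripper_force: 0.5
```

Converted, 0.045 m / 0.25 = 0.18, 0.04 m / 0.25 = 0.16.

Emit:
move_arm:
  rows:
    - [0,0.04,0,0,0,0,0]
    - [0,0.08,0,0,0,0,0]
    - [0,0.12,0,0,0,0,0]
    - [0,0.16,0,0,0,0,0]
    - [0,0.18,0,0,0,0,0]

```text
clock: 7.9
ee_pos: [0.5821, 0.0061, 0.0152]
eef_rot: [-2.377, -2.054, 0.0]
force: [0.5, -1.2, 1.2]
grip_width: -0.001
gripper_force: 0.6
```

```bash
python3 d.py l 0 0 .016; python3 -c "
from h import *
cv2.imwrite('pics/push1.png',cv2.convertScaleAbs(cv2.resize(robot.read_camera('top')[130:240,110:290],None,fx=4.4,fy=4.4),alpha=1.7))"
```

```text
clk 7.9 target [0.592  0.0736 0.016 ] shift [ 0.0682  0.     -0.0008] rot [-0.    -0.     0.003] lane -0.0682 -0.0002 0.0152 F lane -1.12 -0.64 1.22
```

View pics/push1.png

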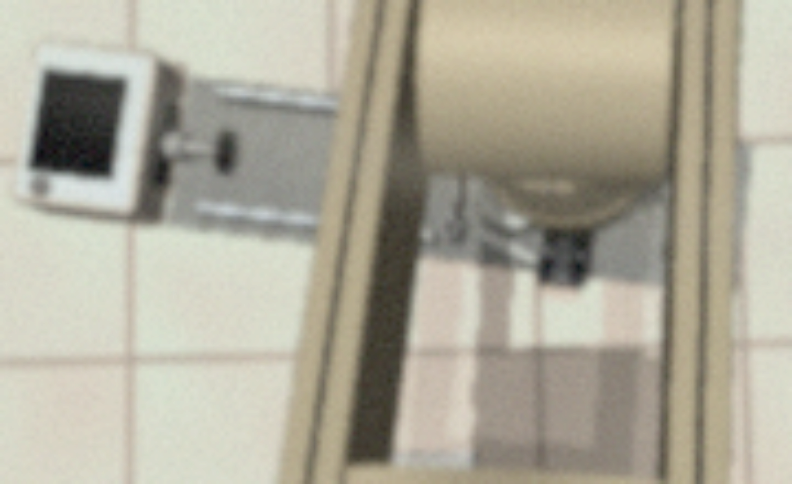

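The arm hides the tin in this view, but the force on the fingers, about 1 N, shows that it is sliding. I push on through the gate in moderate steps.

Converted, 0.03 m / 0.25 = 0.12, 0.024 m / 0.25 = 0.096.

Emit:
move_arm:
  rows:
    - [0,0.024,0,0,0,0,0]
    - [0,0.048,0,0,0,0,0]
    - [0,0.072,0,0,0,0,0]
    - [0,0.096,0,0,0,0,0]
    - [0,0.12,0,0,0,0,0]

```text
clock: 8.45
ee_pos: [0.5873, 0.0328, 0.0156]
eef_rot: [2.376, 2.05, -0.001]
force: [1.2, -4.4, -1.3]
grip_width: -0.002
gripper_force: 2.2
```

Converted, 0.03 m / 0.25 = 0.12, 0.024 m / 0.25 = 0.096.

Emit:
move_arm:
  rows:
    - [0,0.024,0,0,0,0,0]
    - [0,0.048,0,0,0,0,0]
    - [0,0.072,0,0,0,0,0]
    - [0,0.096,0,0,0,0,0]
    - [0,0.12,0,0,0,0,0]

```text
clock: 8.95
ee_pos: [0.5907, 0.0629, 0.0153]
eef_rot: [2.378, 2.052, -0.003]
force: [-2.0, -7.5, 1.5]
grip_width: 0.005
gripper_force: 4.1
```

```bash
python3 d.py l 0.05 0 .016
```

```text
clk 8.95 target [0.5994 0.1231 0.016 ] shift [ 0.0607 -0.0003 -0.0008] rot [-0.     0.002  0.001] lane -0.0107 -0.0003 0.0153 F lane -7.75 0.89 1.54
```

Converted, 0.03 m / 0.25 = 0.12, 0.024 m / 0.25 = 0.096.

Emit:
move_arm:
  rows:
    - [0,0.024,0,0,0,0,0]
    - [0,0.048,0,0,0,0,0]
    - [0,0.072,0,0,0,0,0]
    - [0,0.096,0,0,0,0,0]
    - [0,0.12,0,0,0,0,0]

```text
clock: 9.45
ee_pos: [0.5949, 0.0934, 0.0152]
eef_rot: [2.378, 2.053, -0.002]
force: [-1.7, -4.3, 2.8]
grip_width: 0.007
gripper_force: 2.3
```

Converted, 0.025 m / 0.25 = 0.1, 0.02 m / 0.25 = 0.08.

Emit:
move_arm:
  rows:
    - [0,0.02,0,0,0,0,0]
    - [0,0.04,0,0,0,0,0]
    - [0,0.06,0,0,0,0,0]
    - [0,0.08,0,0,0,0,0]
    - [0,0.1,0,0,0,0,0]

```text
clock: 9.95
ee_pos: [0.6002, 0.1188, 0.0158]
eef_rot: [2.376, 2.052, 0.003]
force: [3.7, -2.7, -0.1]
grip_width: 0.001
gripper_force: 2.3
```

```bash
python3 d.py l 0.05 0 .016; python3 -c "
from h import *
cv2.imwrite('pics/push2.png',cv2.convertScaleAbs(cv2.resize(robot.read_camera('top')[130:240,110:290],None,fx=4.4,fy=4.4),alpha=1.7))"
```

```text
clk 9.95 target [0.5994 0.1231 0.016 ] shift [ 0.004  -0.0014 -0.0002] rot [ 0.003 -0.     0.002] lane 0.046 -0.0014 0.0158 F lane -2.13 -4.08 -0.1
```

View pics/push2.png

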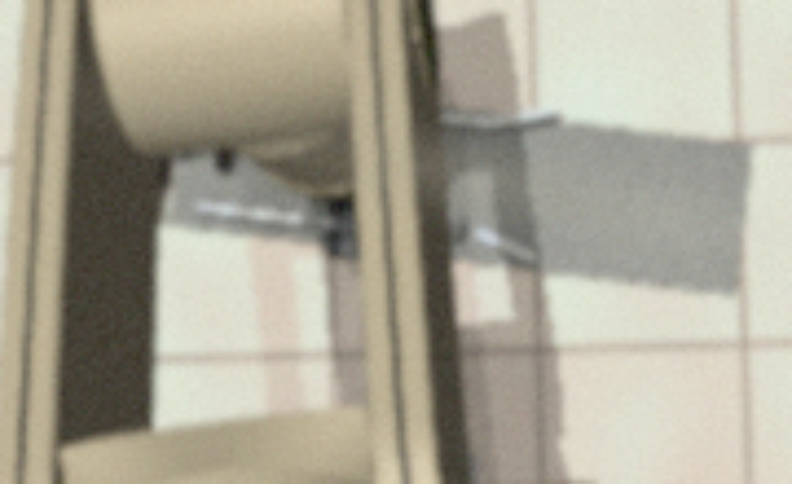

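The tin is through the gate (its load point end is clear), the nose pad shows at (222,158), and the gate now leans sideways on the fingers. I feel for the nose in smaller steps.

Converted, 0.014 m / 0.25 = 0.056, 0.003 m / 0.25 = 0.012.

Emit:
move_arm:
  rows:
    - [0,0.012,0,0,0,0,0]
    - [0,0.024,0,0,0,0,0]
    - [0,0.036,0,0,0,0,0]
    - [0,0.048,0,0,0,0,0]
    - [0,0.056,0,0,0,0,0]

```text
clock: 10.5
ee_pos: [0.6007, 0.133, 0.0153]
eef_rot: [-2.377, -2.053, -0.0]
force: [0.8, -1.0, 0.5]
grip_width: 0.002
gripper_force: 0.5
```

```bash
python3 d.py l 0.07 0 .016
```

```text
clk 10.5 target [0.6023 0.1428 0.016 ] shift [ 0.0099  0.0002 -0.0007] rot [-0.    -0.     0.002] lane 0.0601 0.0002 0.0153 F lane -0.88 -0.95 0.53
```

Converted, 0.005 m / 0.25 = 0.02, 0.002 m / 0.25 = 0.008.

Emit:
move_arm:
  rows:
    - [0,0.004,0,0,0,0,0]
    - [0,0.008,0,0,0,0,0]
    - [0,0.012,0,0,0,0,0]
    - [0,0.016,0,0,0,0,0]
    - [0,0.02,0,0,0,0,0]

```text
clock: 11.0
ee_pos: [0.6014, 0.1376, 0.0151]
eef_rot: [-2.377, -2.053, 0.0]
force: [-0.1, 0.3, 0.4]
grip_width: 0.002
gripper_force: 0.2
```

```bash
python3 d.py l 0.07 0 .016
```

```text
clk 11.0 target [0.6023 0.1428 0.016 ] shift [ 0.0053  0.0002 -0.0009] rot [-0.    -0.     0.002] lane 0.0647 0.0001 0.0151 F lane 0.28 0.13 0.43
```

Converted, 0.004 m / 0.25 = 0.016, 0.002 m / 0.25 = 0.008.

Emit:
move_arm:
  rows:
    - [0,0.004,0,0,0,0,0]
    - [0,0.008,0,0,0,0,0]
    - [0,0.012,0,0,0,0,0]
    - [0,0.016,0,0,0,0,0]

```text
clock: 11.4
ee_pos: [0.6022, 0.1416, 0.0153]
eef_rot: [-2.378, -2.053, -0.0]
force: [-0.9, -0.4, -0.2]
grip_width: 0.002
gripper_force: 0.2
```

Converted, 0.003 m / 0.25 = 0.012, 0.002 m / 0.25 = 0.008.

Emit:
move_arm:
  rows:
    - [0,0.004,0,0,0,0,0]
    - [0,0.008,0,0,0,0,0]
    - [0,0.012,0,0,0,0,0]
    - [0,0.012,0,0,0,0,0]

```text
clock: 11.8
ee_pos: [0.6026, 0.1446, 0.0153]
eef_rot: [-2.377, -2.054, -0.0]
force: [-0.7, -0.5, 0.5]
grip_width: 0.003
gripper_force: 0.0
```

Emit:
move_arm:
  rows:
    - [0,0.004,0,0,0,0,0]
    - [0,0.008,0,0,0,0,0]
    - [0,0.012,0,0,0,0,0]
    - [0,0.012,0,0,0,0,0]

```text
clock: 12.2
ee_pos: [0.6031, 0.1476, 0.0153]
eef_rot: [2.377, 2.054, 0.0]
force: [0.1, -0.7, 0.4]
grip_width: -0.001
gripper_force: 0.0
```

Converted, 0.003 m / 0.25 = 0.012, 0.001 m / 0.25 = 0.004.

Emit:
move_arm:
  rows:
    - [0,0.004,0,0,0,0,0]
    - [0,0.008,0,0,0,0,0]
    - [0,0.012,0,0,0,0,0]
    - [0,0.012,0,0,0,0,0]

```text
clock: 12.6
ee_pos: [0.6035, 0.1506, 0.0153]
eef_rot: [-2.377, -2.054, -0.0]
force: [-0.1, -0.5, -0.4]
grip_width: -0.003
gripper_force: 0.0
```

Converted, 0.003 m / 0.25 = 0.012, 0.002 m / 0.25 = 0.008.

Emit:
move_arm:
  rows:
    - [0,0.004,0,0,0,0,0]
    - [0,0.008,0,0,0,0,0]
    - [0,0.012,0,0,0,0,0]
    - [0,0.012,0,0,0,0,0]

```text
clock: 13.0
ee_pos: [0.6039, 0.1532, 0.0153]
eef_rot: [2.378, 2.053, -0.0]
force: [-1.1, -1.6, 0.8]
grip_width: 0.001
gripper_force: 1.2
```

```bash
python3 d.py l 0.07 0 .016;  python3 -c "
from h import *
cv2.imwrite('pics/push3.png',cv2.convertScaleAbs(cv2.resize(robot.read_camera('top')[130:240,110:290],None,fx=4.4,fy=4.4),alpha=1.7))"
```

```text
clk 13.0 target [0.6023 0.1428 0.016 ] shift [-0.0105 -0.     -0.0007] rot [-0.     0.     0.002] lane 0.0805 0.0 0.0153 F lane -1.71 0.87 0.82
```

Converted, 0.003 m / 0.25 = 0.012, 0.002 m / 0.25 = 0.008.

Emit:
move_arm:
  rows:
    - [0,0.004,0,0,0,0,0]
    - [0,0.008,0,0,0,0,0]
    - [0,0.012,0,0,0,0,0]
    - [0,0.012,0,0,0,0,0]

```text
clock: 13.45
ee_pos: [0.6043, 0.156, 0.0153]
eef_rot: [2.377, 2.053, -0.001]
force: [-1.3, -4.8, 1.9]
grip_width: -0.007
gripper_force: 2.5
```

```bash
python3 d.py l 0.07 0 .016
```

```text
clk 13.45 target [0.6023 0.1428 0.016 ] shift [-0.0133 -0.0001 -0.0007] rot [-0.     0.001  0.002] lane 0.0833 -0.0 0.0153 F lane -4.9 0.59 1.91
```

Nose contact: the force grows by about 1 N per mm. I add 3.5 mm to reach about 8 N, then hold.

Converted, 0.0035 m / 0.25 = 0.014, 0.002 m / 0.25 = 0.008.

Emit:
move_arm:
  rows:
    - [0,0.004,0,0,0,0,0]
    - [0,0.008,0,0,0,0,0]
    - [0,0.012,0,0,0,0,0]
    - [0,0.014,0,0,0,0,0]
    - [0,0.014,0,0,0,0,0]

```text
clock: 13.95
ee_pos: [0.6048, 0.1587, 0.0153]
eef_rot: [2.377, 2.053, -0.002]
force: [-2.0, -8.4, 1.3]
grip_width: 0.0
gripper_force: 4.2
```

```bash
python3 d.py l 0.07 0 .016
```

```text
clk 13.95 target [0.6023 0.1428 0.016 ] shift [-0.0161 -0.0001 -0.0007] rot [-0.     0.002  0.002] lane 0.0861 -0.0 0.0153 F lane -8.57 0.75 1.31
```

Emit:
move_arm:
  rows:
    - [0,0,0,0,0,0,0]
    - [0,0,0,0,0,0,0]
    - [0,0,0,0,0,0,0]
    - [0,0,0,0,0,0,0]
    - [0,0,0,0,0,0,0]

```text
clock: 14.45
ee_pos: [0.6048, 0.1587, 0.0153]
eef_rot: [2.377, 2.053, -0.002]
force: [-1.8, -8.0, 2.9]
grip_width: -0.001
gripper_force: 4.2
```

Emit:
move_arm:
  rows:
    - [0,0,0,0,0,0,0]
    - [0,0,0,0,0,0,0]
    - [0,0,0,0,0,0,0]
    - [0,0,0,0,0,0,0]
    - [0,0,0,0,0,0,0]

```text
clock: 14.95
ee_pos: [0.6048, 0.1587, 0.0153]
eef_rot: [2.377, 2.053, -0.002]
force: [-2.3, -8.5, 2.1]
grip_width: -0.002
gripper_force: 4.2
```

Emit:
move_arm:
  rows:
    - [0,0,0,0,0,0,0]
    - [0,0,0,0,0,0,0]
    - [0,0,0,0,0,0,0]

```text
clock: 15.25
ee_pos: [0.6048, 0.1587, 0.0153]
eef_rot: [2.377, 2.053, -0.002]
force: [-1.9, -8.4, 3.3]
grip_width: 0.0
gripper_force: 4.2
```

Converted, -0.009 m / 0.25 = -0.036, -0.002 m / 0.25 = -0.008.

Emit:
move_arm:
  rows:
    - [0,-0.008,0,0,0,0,0]
    - [0,-0.016,0,0,0,0,0]
    - [0,-0.024,0,0,0,0,0]
    - [0,-0.032,0,0,0,0,0]
    - [0,-0.036,0,0,0,0,0]

```text
clock: 15.75
ee_pos: [0.6035, 0.1512, 0.0153]
eef_rot: [-2.377, -2.053, -0.001]
force: [0.6, 0.0, 0.5]
grip_width: 0.004
gripper_force: 0.0
```

Converted, -0.005 m / 0.25 = -0.02, -0.004 m / 0.25 = -0.016.

Emit:
move_arm:
  rows:
    - [0,-0.008,0,0,0,0,0]
    - [0,-0.016,0,0,0,0,0]
    - [0,-0.02,0,0,0,0,0]
    - [0,-0.02,0,0,0,0,0]

```text
clock: 16.15
ee_pos: [0.6028, 0.1458, 0.0153]
eef_rot: [-2.378, -2.053, -0.0]
force: [-0.8, 0.1, -0.2]
grip_width: 0.001
gripper_force: 0.0
```

```bash
python3 d.py l 0.07 0 .016
```

```text
clk 16.15 target [0.6023 0.1428 0.016 ] shift [-0.003  -0.     -0.0007] rot [-0.    -0.     0.002] lane 0.073 -0.0 0.0153 F lane 0.01 0.8 -0.17
```

Now I lift straight up, then swing the arm clear so I can look.

Converted, -0.11 m / 0.25 = -0.44, -0.08 m / 0.25 = -0.32.

Emit:
move_arm:
  rows:
    - [0,0,0,-0.06,0,0,0]
    - [0,0,0,-0.12,0,0,0]
    - [0,0,0,-0.2,0,0,0]
    - [0,0,0,-0.32,0,0,0]
    - [0,0,0,-0.44,0,0,0]

```text
clock: 16.65
ee_pos: [0.603, 0.146, 0.128]
eef_rot: [2.377, 2.053, 0.002]
force: [0.6, 0.1, -0.6]
grip_width: 0.0
gripper_force: 0.0
```

Converted, -0.16 m / 0.25 = -0.64, -0.12 m / 0.25 = -0.48.

Emit:
move_arm:
  rows:
    - [0,0,0,-0.16,0,0,0]
    - [0,-0.16,0,-0.24,0,0,0]
    - [0,-0.32,0,-0.24,0,0,0]
    - [0,-0.48,0,-0.24,0,0,0]
    - [0,-0.64,0,-0.24,0,0,0]

```text
clock: 17.15
ee_pos: [0.5799, -0.0137, 0.1879]
eef_rot: [2.375, 2.053, 0.004]
force: [0.8, 1.1, -0.0]
grip_width: 0.001
gripper_force: 0.0
```

Converted, -0.2 m / 0.25 = -0.8, -0.16 m / 0.25 = -0.64.

Emit:
move_arm:
  rows:
    - [0,-0.16,0,0,0,0,0]
    - [0,-0.32,0,0,0,0,0]
    - [0,-0.48,0,0,0,0,0]
    - [0,-0.64,0,0,0,0,0]
    - [0,-0.8,0,0,0,0,0]

```text
clock: 17.65
ee_pos: [0.5506, -0.212, 0.1877]
eef_rot: [2.375, 2.052, 0.002]
force: [0.1, 0.3, 0.4]
grip_width: -0.001
gripper_force: 0.0
```

```bash
python3 -c "
from h import *
im=cv2.resize(robot.read_camera('top')[130:240,110:290],None,fx=4.4,fy=4.4,interpolation=cv2.INTER_CUBIC)
cv2.imwrite('pics/end.png',cv2.convertScaleAbs(im,alpha=1.7))
print(robot.read_state()['ee_pos'],robot.read_state()['clock'])"
```

```text
[ 0.54931619 -0.21787862  0.18762677] 17.7
```

View pics/end.png

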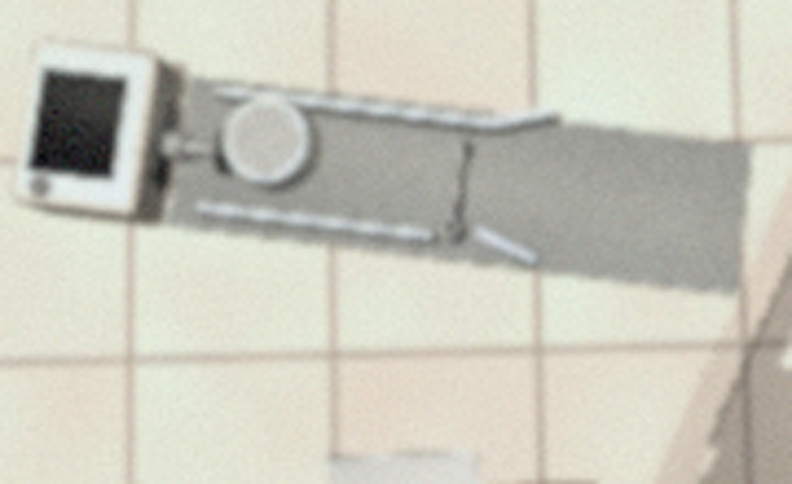

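The tin stands upright at the nose, at (267,140). The gate is shut, running from (468,145) to (455,235), and the arm is clear.

```bash
python3 -c "
from plant import robot
print(robot.finish_job())"
```

```text
the job is handed in; nothing more can be done
None
```

The medium tin was pushed through the gate and held on the nose at about 8.5 N for over a second; it now stands there with the gate shut behind it, the other two tins were not touched, and the job was handed in after about 18 s of robot time.

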